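Reset the iris of a backlight stand to its setting marker and clamp it

TASK

Set the iris of the backlight stand to the red setting marker: swing the yellow-knobbed clamp handle open to its stop, push the iris lever round until the white line on the ring points at the tip of the red marker, then swing the clamp handle back to its closed stop so that the setting holds. Push with the fingertips only, without lifting or shoving the stand, moving the red marker or disturbing the loupe, the hex keys and the plywood plate beside it.

Things in the scene. Friction and masses are not known exactly. Their poses are not given: they have to be found in the camera images.
- light_stand: Backlight stand, 4.2 kg, loose on rubber feet (slides from about 20 N): round grey foot 184 mm across, black knurled iris ring 152 mm across, inside it a fixed aluminium bezel (top 51 mm up) round a lit window. Origin: centre of its underside, on the ring's axis; z up, -x the front (scale, iris lever), -y the clamp side. Only the lever pin and clamp pin stand above 60 mm.
- iris_ring (a joint): Turn of the iris ring in rad about the stand's z axis, counter-clockwise from above, 0 (closed, stop) to 1.466 (open, stop). The lever's bearing from the stand's +x axis is 2.409 + this value (front left to front right). Starts near 0. With the clamp open it needs about 1.1 N at the lever pin and stays where it is left; clamped, the brass shoe brakes its rim and it needs about 4 N.
- lever_pin (a point): On the axis of the upright black pin at the end of the iris lever: 12 mm across, 112 mm from the ring's axis, standing from 46 mm (top of the steel arm, its end boss 15 mm across) to 74 mm above the bench; this point is 62 mm above the bench. Free space on both sides of it.
- ring_line (a point): Inner end of the white line on the top of the iris ring, in line with the iris lever, 61.5 mm from the axis and 51 mm above the bench.
- set_marker (a joint): Place of the red marker on the bezel, in rad on the same scale as iris_ring: the white line points at the marker when joint iris_ring equals this value. Stiff; between 0.5 and 1.2 at the start. The scale has a mark every 6 degrees.
- marker_tip (a point): Outer tip of the red setting marker (red tab about 13 x 8 mm lying on the bezel, its point outward), 61.5 mm from the axis and 51 mm above the bench.
- clamp (a joint): Turn of the clamp handle in rad: 0 = clamped (stop), 1.5 = fully open (stop); the ring is free from about 0.4 on. It opens clockwise from above: the handle's bearing from the stand's +x axis is -0.785 - this value (rear right to front right). Needs about 1.5 N at its pin and stays where it is left.
- clamp_pivot (a point): Axis of the clamp handle, at the height of point clamp_pin: 93 mm from the ring's axis on the stand's -y side, 68 mm above the bench (top of the pivot hub 60 mm).
- clamp_pin (a point): Upright yellow pin at the end of the clamp handle: round, 12 mm across, 62 mm from the pivot, from 54 mm (top of the steel arm, whose end boss is 15 mm across) to 80 mm above the bench; this point is 68 mm above the bench.
- loupe: Black round loupe, 40 mm across, 34 mm high, standing on the bench to the left of the stand. Origin: centre of its underside. Bystander.
- hex_keys: Folding hex key set, 28 x 100 x 16 mm, lying on the bench beyond the loupe. Origin: centre of its underside, long axis y. Bystander.
- cut_plate_3: Laser-cut plywood plate, 50 x 70 x 12 mm, lying on the bench to the right of the clamp. Origin: centre of its underside. Bystander.

How it is judged (in metres and radians):
On the way, in this order (a step that is already met when the one before it is completed fails the run):
1. the clamp handle is swung open (value of joint clamp above 1.3 rad), for 0.1 s.
2. with the clamp open, the white line stands at the red marker (distance between ring_line and marker_tip below 0.0033 m and value of joint clamp above 0.8 rad), for 0.2 s.
3. the clamp handle is swung closed (value of joint clamp below 0.15 rad), for 0.1 s.
At the end, for the whole second after the job is handed in: The inner end of the ring's white line is within 3.3 mm (half a division of the scale) of the tip of the red marker, the clamp handle is within 0.15 rad of its closed stop, and ring and stand are at rest (distance between ring_line and marker_tip below 0.0033 m and value of joint clamp below 0.15 rad and velocity of joint iris_ring between -0.05 and 0.05 rad/s and linear speed of light_stand below 0.01 m/s); the robot touches nothing.
It fails at once if the stand is shoved by more than 12 mm (distance of light_stand from where it was at the start of the episode above 0.012 m).
It fails at once if the stand is lifted or tipped (height (world z) of light_stand above 0.004 m or angle between light_stand's own z axis and vertical above 0.05 rad).
It fails at once if the red marker is moved by more than 15 mm (distance of marker_tip from where it was at the start of the episode above 0.015 m).
It fails at once if the loupe, the hex keys or the plywood plate is moved by more than 10 mm (distance of any of loupe, hex_keys, cut_plate_3 from where it was at the start of the episode above 0.01 m).
It also fails if it takes over 67 s, if anything falls off the work surface, if the arm or the gripper's body presses on something with over 40 N, if the wrist force passes 120 N, or if a joint passes its speed limit or range.

ROBOT

A 6-joint arm with a two-finger parallel gripper is mounted at the origin on a cart in front of the work surface, level with it; the furniture and walls round the work are solid. World frame = base frame: x ahead of the robot, y to its left, z up, the work surface at z = 0. Lengths are in mm, angles in rad, forces in N, time in s.
With the tool pointing down it reaches from about 350 to 775 mm from the base axis. Payload 7.3 kg.
Tool frame: the origin (TCP) lies between the finger pads; the fingertips stand 25 mm ahead of it and the grasp point (between the pads) lies 6 mm ahead of it; z points along the fingers, y is the direction in which the jaws open and shut (so a half turn about z gives the same grasp; the last joint's range is limited). The gripper opens to 92 mm and grips with 3 to 60 N. Pads are 19 mm wide; open, the fingers measure 130 mm over their backs; the gripper's body (75 mm by 190 mm) begins 47 mm behind the grasp point.
Start: joints at [-1.39, 0.342, 1.524, -0, 1.275, -0.146], TCP at [168.555, -497.224, 251.741] pointing down, gripper open.
Joint ranges: [-2.53, 2.53], [-0.77, 2.02], [0.04, 2.7], [-1, 4.14], [0.28, 2.66], [-3.11, 3.11]. Speed limits (rad/s): [2.57, 2.57, 3.14, 3.14, 3.14, 3.14].

INTERFACE

Orientations are given as [roll, pitch, yaw] about the fixed x, y, z axes, in that order (R = Rz(yaw) Ry(pitch) Rx(roll)).
In Python, from plant import get_obs, capture, calibration, close_job gives the robot as it stands. The module is installed in compiled form; this text tells all that it offers.
- The arm moves only by the shell command python3 -m jog 'ROWS'. ROWS is JSON, one flat list of numbers, 5 for each row, row after row: the closure, from 0 (fully open) to 1 (shut), then the shift along the tool's x, y, z in mm, then the turn about the tool's z in degrees. In form: [fingers, tx, ty, tz, yaw, fingers, tx, ty, tz, yaw, ...]. A call has 1 to 5 rows; each row shifts and turns the pose as measured when the row begins, along the tool's axes as they then stand; what a row does not reach is not made up. A row lasts 1/10 s, in which the tool goes at most 50 mm and 8.59 degrees, less where a joint would pass 70% of its speed; a pose out of reach is approached as far as the arm can. A call is refused whole if a number of a shift passes 50 or a number of a turn 8.59, either way. A call with a gripper value outside its range is refused whole. The fingers move at their own pace and stop on an object; the grip force is fixed at half the most. Time passes only in rows, so rows that do not move let the fingers close. It gives the time, the measured TCP pose, the force and the opening at its end, in the units of the state.
- get_obs(): the state, without advancing time (a new reading comes with each control period).
- capture(name): name is "scene" or "top" or "wrist"; returns (picture, depth): 420x560x3 uint8, red, green, blue; 420x560 float32, mm along the optical axis (not along the pixel's ray), 0 where there is no reading.
- calibration(name): a dict with "fovy" (degrees; the focal length in pixels is half the picture's height over the tangent of half this angle, whatever the lens; pixels are square), "cx", "cy" (the principal point, pixels), "R" (3x3) and "t" (3): a world point X has camera coordinates R X + t. Camera axes: x right, y down, z forward; pixel columns grow to the right and rows downward; lengths in mm; the calibration is good to about 2 mm. A picture is of the moment at which its call begins: read the wrist's pose just before it. calibration takes no time and is no camera call; for the wrist camera it gives the pose at the moment of the call.
- close_job(): hands the job in, once; it reports no verdict.
The state is a dict: "time": time; "joint_positions": joint angles; "dq": joint speeds; "tau": joint torques, N m; "tool_pos": TCP position; "tcp_rot": TCP orientation; "contact_force": force on the tool from outside, world axes, zero at the start; "moment": the same for the moment, N m; "grip_width": finger opening in mm.
Only numpy, scipy, OpenCV 4.12 (cv2) and the standard library are available. Lean on these libraries where they do the work, as an engineer would, in place of code of your own. Each camera call takes 0.05 s, during which the arm holds its last target.

## Working session

There is one attempt and no reset: what is moved stays moved. The work goes in short steps, Python scripts to look and compute and a shell command to move; the robot and the scene stay as the last step left them, time stands still between calls to the robot, and variables do not carry over. Pictures are saved under pics/ and viewed, and the job is handed in when it is done.

```bash
mkdir -p pics; python3 - <<'E'
from plant import *
import cv2,numpy as np
print(get_obs())
for n in ("scene","top"):
    p,d=capture(n); c=calibration(n); print(n,c)
    cv2.imwrite(f"pics/{n}0.png",p[:,:,::-1]); np.save(f"pics/{n}0.npy",d)
E
```

```text
{'time': 0.0, 'joint_positions': array([-1.39002463e+00,  3.42729027e-01,  1.52504516e+00, -7.30587706e-06,
        1.27538302e+00, -1.45979095e-01]), 'dq': array([ 0.00035378,  0.00064579, -0.00022841,  0.00011292, -0.00059948,
       -0.00071427]), 'tau': array([-2.27049910e-03, -4.31254148e+01, -2.44219440e+01,  7.15970015e-02,
        5.59912249e-02, -1.11118381e-04]), 'tool_pos': array([ 168.46883027, -496.83710919,  251.03183566]), 'tcp_rot': array([-3.14004372e+00, -2.20670279e-04,  3.26752749e-01]), 'contact_force': array([-0.30555685, -0.19918038, -0.422874  ]), 'moment': array([-0.01235929, -0.05364725,  0.03311119]), 'grip_width': 91.68290275451535}
scene {'fovy': 46.22153149349285, 'cx': 275.7836140363759, 'cy': 207.15968926550892, 'R': array([[-0.57943686, -0.81496089,  0.00957398],
       [-0.449157  ,  0.30950426, -0.83813192],
       [ 0.68008155, -0.48994475, -0.54538356]]), 't': array([437.52987778, 261.84725968, 777.40063897])}
top {'fovy': 46.63275838543508, 'cx': 279.4293618856007, 'cy': 205.99577435801055, 'R': array([[ 1.11951774e-02, -9.99937067e-01,  7.27688207e-04],
       [-9.88619527e-01, -1.11776434e-02, -1.50021633e-01],
       [ 1.50020326e-01,  9.60112020e-04, -9.88682447e-01]]), 't': array([ 131.62436081,  581.45956973, 1042.18669278])}
```

View pics/scene0.png

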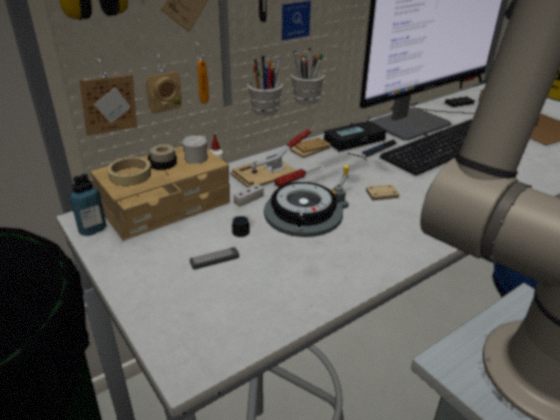

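View pics/top0.png

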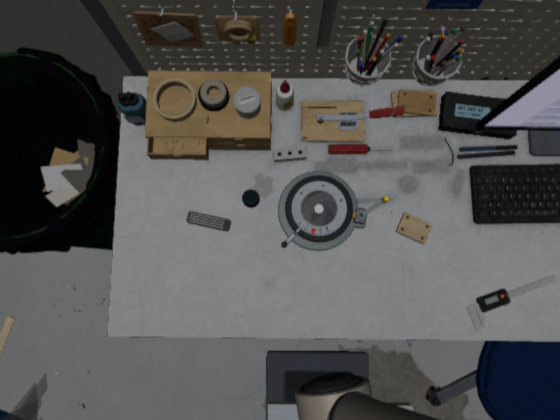

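The top view shows the stand at about (318,210), the lever pin at (284,244), the red marker at (314,231) and the yellow clamp pin at (386,199). The loupe is at (251,198) and the plywood plate at (415,228). I'll zoom in and compute coordinates.

```bash
cat > h.py <<'E'
import numpy as np,cv2
from plant import *
def K(c): 
    f=210/np.tan(np.radians(c['fovy'])/2); return f,c['cx'],c['cy']
def back(c,u,v,z):   # pixel -> world at height z
    f,cx,cy=K(c); r=np.array([(u-cx)/f,(v-cy)/f,1.]); R=np.array(c['R']);t=np.array(c['t'])
    o=-R.T@t; d=R.T@r; return o+d*(z-o[2])/d[2]
def proj(c,X):
    f,cx,cy=K(c); p=np.array(c['R'])@np.array(X,float)+c['t']; return f*p[0]/p[2]+cx,f*p[1]/p[2]+cy
def depthpt(c,u,v,d):
    f,cx,cy=K(c); r=np.array([(u-cx)/f,(v-cy)/f,1.])*d; return np.array(c['R']).T@(r-c['t'])
E
python3 - <<'E'
from h import *
c=calibration("top");p=cv2.imread("pics/top0.png");d=np.load("pics/top0.npy")
cv2.imwrite("pics/topz.png",cv2.resize(p[160:260,235:435],None,fx=4,fy=4,interpolation=cv2.INTER_CUBIC))
for n,u,v,z in [("stand",318,210,51),("lever",284,244,74),("clamp",386,199,80),("mark",314,231,51),("loupe",251,198,34),("plate",415,228,12),("hex",209,221,16)]:
    print(n,back(c,u,v,z).round(1),depthpt(c,u,v,d[v,u]).round(1))
E
```

```text
stand [570.9  52.8  51. ] [571.8  52.2  44.3]
lever [493.2 127.4  74. ] [493.  127.4  76.2]
clamp [592.3 -91.8  80. ] [592.3 -91.7  80.4]
mark [524.2  61.6  51. ] [523.8  61.9  55. ]
loupe [598.9 202.5  34. ] [598.7 202.4  35.6]
plate [ 537.5 -171.4   12. ] [ 537.8 -172.1    9.6]
hex [547.8 298.1  16. ] [548.  298.2  14.8]
```

View pics/topz.png

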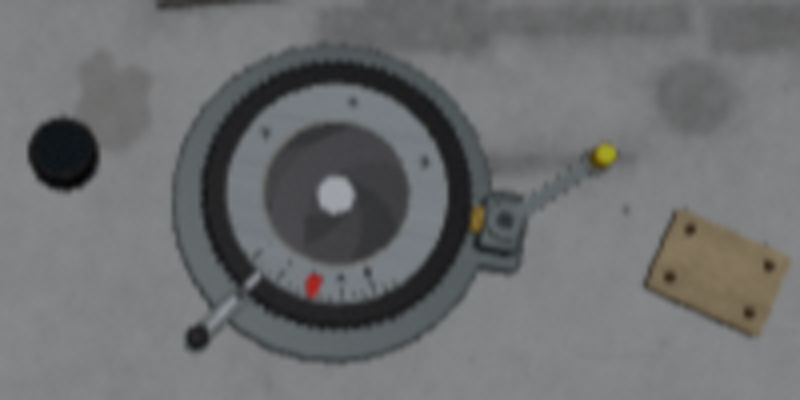

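```bash
python3 -m jog '[0,34,-28,-4,0,0,34,-28,-4,0,0,34,-28,-4,0,0,34,-28,-4,0,0,34,-28,-4,0]'; python3 -m jog '[0,34,-28,-4,0,0,34,-28,-4,0,0,34,-28,-4,0,0,34,-28,-4,0,0,34,-28,-4,0]'
```

```text
time: 0.6
tool_pos: [285.1, -307.0, 268.6]
tcp_rot: [-3.135, 0.001, 0.318]
contact_force: [0.6, -0.4, 0.1]
grip_width: 91.9
time: 1.1
tool_pos: [405.4, -112.2, 289.7]
tcp_rot: [-3.134, 0.001, 0.316]
contact_force: [1.8, -1.5, 0.5]
grip_width: 92.0
```

```bash
python3 -m jog '[0,29,-28,0,0,0,29,-28,0,0,0,29,-28,0,0,0,29,-28,0,0,0,0,0,0,6]'; python3 -m jog '[0,0,0,0,6,0,0,0,0,6,0,0,0,0,0]'; python3 - <<'E'
from h import *
o=get_obs();print(o['tool_pos'],o['tcp_rot'],o['joint_positions'])
c=calibration("wrist");p,d=capture("wrist");print(c)
cv2.imwrite("pics/w1.png",p[:,:,::-1]);np.save("pics/w1.npy",d);np.save("pics/w1c.npy",c,allow_pickle=True)
E
```

```text
time: 1.6
tool_pos: [484.1, 41.6, 289.7]
tcp_rot: [-3.134, 0.002, 0.216]
contact_force: [-0.1, -0.3, -0.6]
grip_width: 92.5
time: 1.9
tool_pos: [483.8, 44.0, 288.0]
tcp_rot: [-3.134, 0.007, 0.001]
contact_force: [-1.0, 0.2, 0.7]
grip_width: 91.5
[483.83708242  43.98602347 288.04719507] [-3.13393908e+00  7.01732900e-03  1.00364030e-03] [-0.07160319  0.24550087  1.5580651   0.00730893  1.34558654  1.49655725]
{'fovy': 62.56741607222466, 'cx': 280.1009234268089, 'cy': 208.5808787627804, 'R': array([[ 0.00170492, -0.99996224, -0.00852139],
       [-0.95836499, -0.0040671 ,  0.28551709],
       [-0.28554097,  0.00767982, -0.95833573]]), 't': array([ 46.38815386, 417.14746368, 563.16473687])}
```

View pics/w1.png

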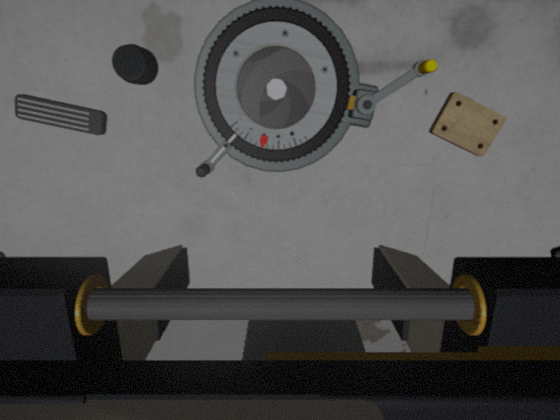

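```bash
python3 -m jog '[0,40,35,0,0,0,20,10,0,0,0,0,0,0,0]'; python3 - <<'E'
from h import *
o=get_obs();print(o['tool_pos'],o['tcp_rot'])
c=calibration("wrist");p,d=capture("wrist")
cv2.imwrite("pics/w2.png",p[:,:,::-1]);np.save("pics/w2.npy",d);np.save("pics/w2c.npy",c,allow_pickle=True)
a=cv2.imread("pics/w1.png")[0:190,180:450]
cv2.imwrite("pics/w1z.png",cv2.resize(a,None,fx=2.96,fy=2.96,interpolation=cv2.INTER_CUBIC))
E
```

```text
time: 2.25
tool_pos: [542.2, 0.1, 286.7]
tcp_rot: [-3.133, 0.009, 0.014]
contact_force: [0.3, -0.1, 0.1]
grip_width: 91.7
[5.42177547e+02 1.18357839e-01 2.86703915e+02] [-3.13316769  0.00887272  0.01369852]
```

View pics/w2.png

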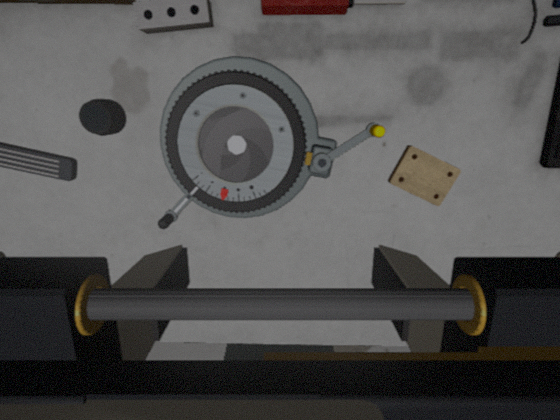

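View pics/w1z.png

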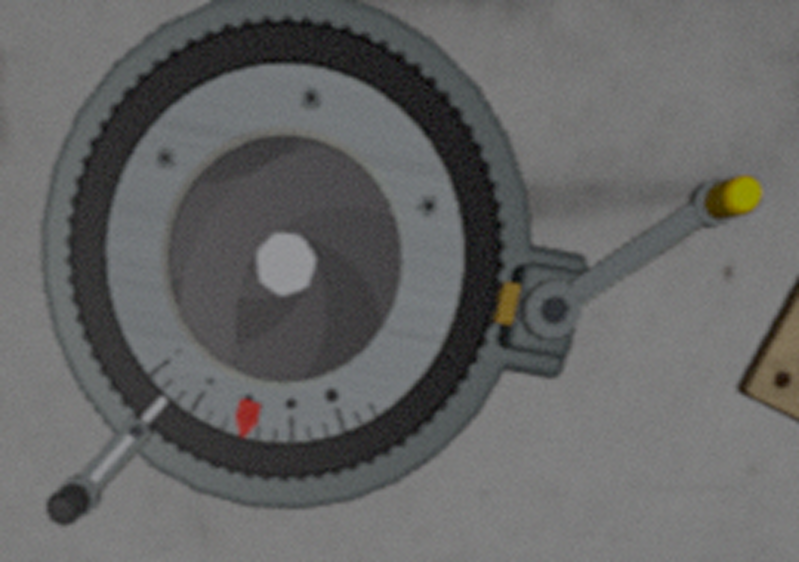

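```bash
python3 - <<'E'
from h import *
a=cv2.imread("pics/w2.png")[50:240,150:410]
cv2.imwrite("pics/w2z.png",cv2.resize(a,None,fx=3,fy=3,interpolation=cv2.INTER_CUBIC))
for n in("w1","w2"):
    p=cv2.imread(f"pics/{n}.png");h=cv2.cvtColor(p,cv2.COLOR_BGR2HSV)
    c=np.load(f"pics/{n}c.npy",allow_pickle=True).item()
    d=np.load(f"pics/{n}.npy")
    for nm,m in (("yel",cv2.inRange(h,(22,150,90),(35,255,255))),("red",cv2.inRange(h,(0,120,60),(6,255,255))|cv2.inRange(h,(174,120,60),(180,255,255)))):
        m[:50 if n=="w2" else 0]=0; m[240:]=0
        if nm=="red": m[:, :200]=0
        v,u=np.nonzero(m); print(n,nm,len(u),u.mean(),v.mean(),u.min(),u.max(),v.min(),v.max())
        print(back(c,u.mean(),v.mean(),80 if nm=="yel" else 51), np.median(d[v,u]))
E
```

```text
w1 yel 166 411.16265060240966 74.16265060240964 348 436 60 108
[588.43283938 -73.84988954  80.        ] 317.1353
w1 red 67 263.07462686567163 140.0 260 267 135 147
[525.69736688  64.81798424  51.        ] 362.77216
w2 yel 131 366.0534351145038 135.80152671755727 306 384 126 163
[591.78640017 -79.22075469  80.        ] 332.12234
w2 red 64 223.484375 193.25 221 227 188 200
[525.07982439  65.14209335  51.        ] 378.1955
```

View pics/w2z.png

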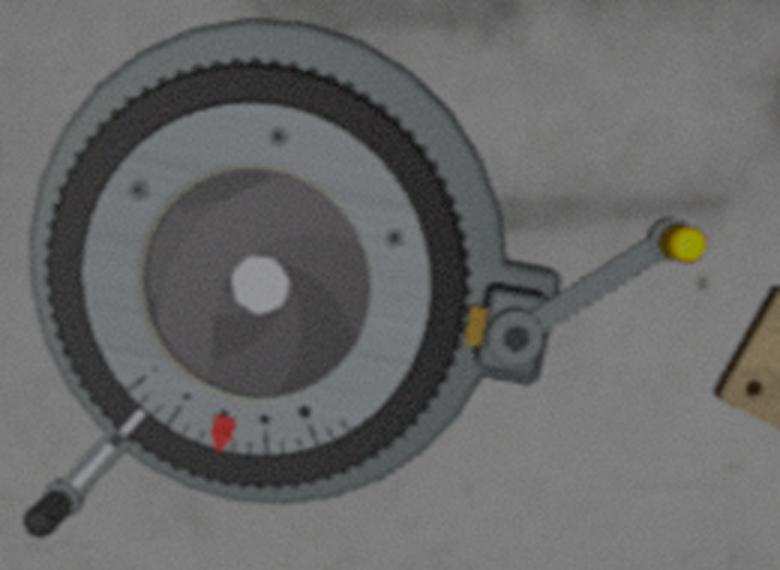

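```bash
python3 - <<'E'
from h import *
C={n:np.load(f"pics/{n}c.npy",allow_pickle=True).item() for n in("w1","w2")}
def px(n,u,v): return (180+u/2.96-.33,v/2.96-.33) if n=="w1" else (150+u/3-.33,50+v/3-.33)
F={"lever":(74,(63,505),(40,519)),"clamp":(80,(742,191),(687,243)),"hub":(60,(555,308),(517,338)),"tip":(51,(243,436),(220,450)),"line":(51,(162,400),(140,411)),
"L":(51,(106,253),(82,278)),"R":(51,(465,253),(431,278)),"T":(51,(286,64),(257,102)),"B":(51,(286,442),(257,455))}
W={}
for k,(z,a,b) in F.items():
    r=[]
    for n,q in(("w1",a),("w2",b)):
        r.append(back(C[n],*px(n,*q),z))
    # triangulate
    A=[];B=[]
    for n,q in(("w1",a),("w2",b)):
        c=C[n];f,cx,cy=K(c);R=np.array(c['R']);t=np.array(c['t']);u,v=px(n,*q)
        for s,i,m in((u,0,cx),(v,1,cy)):
            k_=(s-m)/f;A.append(R[i]-k_*R[2]);B.append(k_*t[2]-t[i])
    X=np.linalg.lstsq(np.array(A),np.array(B),rcond=None)[0]
    W[k]=(r[0]+r[1])/2
    print(k,r[0].round(1),r[1].round(1),"tri",X.round(1))
cen=np.array([(W["T"]+W["B"])[0]/2,(W["L"]+W["R"])[1]/2]);print("cen",cen, "bezel r",np.linalg.norm(W["L"]-W["R"])/2,np.linalg.norm(W["T"]-W["B"])/2)
for k in("lever","hub","tip","line","clamp"):
    d=W[k][:2]-cen;print(k,np.hypot(*d),np.degrees(np.arctan2(d[1],d[0])))
d=(W["clamp"]-W["hub"])[:2];print("handle",np.hypot(*d),np.degrees(np.arctan2(d[1],d[0])))
E
```

```text
lever [497.4 127.   74. ] [497.7 126.4  74. ] tri [496.7 127.6  70.9]
clamp [597.  -90.4  80. ] [596.8 -90.9  80. ] tri [596.9 -90.9  79.3]
hub [562.5 -40.   60. ] [562.3 -40.4  60. ] tri [562.3 -40.3  59.3]
tip [518.4  66.3  51. ] [517.7  65.9  51. ] tri [518.4  65.9  52.6]
line [531.   94.9  51. ] [532.   94.7  51. ] tri [530.7  95.8  46.1]
L [580.2 112.3  51. ] [579.7 112.5  51. ] tri [580.  111.7  53.8]
R [580.4 -10.2  51. ] [581.6 -10.3  51. ] tri [580.8 -10.7  45.8]
T [638.2  50.7  51. ] [638.9  49.5  51. ] tri [639.4  50.6  44.8]
B [516.3  50.9  51. ] [516.1  52.3  51. ] tri [517.2  51.2  56.3]
cen [577.37194795  51.06952354] bezel r 61.310562178048116 61.18619108049611
lever 109.96991340339444 136.5373425902982
hub 92.51086777044044 -99.31583036207877
tip 61.170853131089 165.76934103188628
line 63.3662210297538 136.36961765987934
clamp 143.02374063559964 -82.16374922621641
handle 61.061125271654774 -55.625003270658006
```

```bash
python3 -m jog '[0,18,30,0,0,0,18,30,0,0,0,18,30,0,0,0,0,0,0,-8.5,0,0,0,0,-8.5]'; for i in 1 2; do :; done; python3 -m jog '[0,0,0,0,-8.5,0,0,0,0,-8.5,0,0,0,0,-8.5,0,0,0,0,-8.5,0,0,0,0,-8.5]';python3 -m jog '[0,0,0,0,-8.5,0,0,0,0,-8.5,0,0,0,0,-8.5,0,0,0,0,-8.5,0,0,0,0,-8.5]'; python3 -m jog '[0,0,0,0,-8.5,0,0,0,0,-8.5,0,0,0,0,-4,0,0,0,0,0]'
```

```text
time: 2.8
tool_pos: [594.1, -88.4, 285.4]
tcp_rot: [-3.128, 0.009, 0.328]
contact_force: [0.2, 1.5, -0.3]
grip_width: 91.8
time: 3.3
tool_pos: [589.3, -85.2, 285.8]
tcp_rot: [-3.121, -0.002, 1.079]
contact_force: [0.2, -0.4, -0.6]
grip_width: 92.0
time: 3.8
tool_pos: [584.4, -81.0, 286.8]
tcp_rot: [-3.125, -0.018, 1.829]
contact_force: [0.6, -0.8, -1.9]
grip_width: 91.8
time: 4.2
tool_pos: [580.4, -77.6, 287.7]
tcp_rot: [-3.132, -0.025, 2.209]
contact_force: [0.2, 0.4, -0.2]
grip_width: 91.9
```

```bash
cat >> h.py <<'E'
from scipy.spatial.transform import Rotation as Ro
def delta(x,y,z):
    o=get_obs(); R=Ro.from_euler('xyz',o['tcp_rot']).as_matrix()
    print("pos",o['tool_pos'].round(1),"yaw",np.degrees(o['tcp_rot'][2]).round(1),"tool delta",(R.T@(np.array([x,y,z])-o['tool_pos'])).round(1),"F",o['contact_force'].round(1),"t",o['time'])
E
python3 -c "
from h import *
delta(597,-91,130)"
```

```text
pos [580.4 -77.6 287.7] yaw 126.6 tool delta [-24.6   6.8 157.1] F [ 0.2  0.4 -0.2] t 4.2
```

```bash
python3 -m jog '[0,-12,3,38,0,0,-12,3,38,0,0,0,0,38,2,0,0,0,38,0,0,0,0,0,0]'; python3 - <<'E'
from h import *
delta(597,-91,87)
c=calibration("wrist");p,d=capture("wrist")
cv2.imwrite("pics/w3.png",p[:,:,::-1]);print(proj(c,(597,-91,80)))
E
```

```text
time: 4.7
tool_pos: [595.5, -89.2, 134.2]
tcp_rot: [-3.135, -0.021, 2.168]
contact_force: [-0.1, 0.4, 0.1]
grip_width: 91.3
pos [595.5 -89.2 134.2] yaw 124.2 tool delta [-3.3  0.5 47.1] F [-0.1  0.4  0.1] t 4.7
(np.float64(279.3145808997076), np.float64(249.1251442036815))
```

View pics/w3.png

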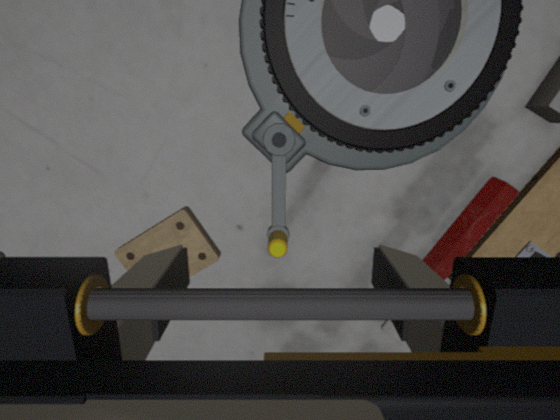

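The yellow pin top is at (278,247), where my estimate put it, and it is centred between the jaws. I'll go down around it and narrow the jaws.

```bash
python3 -m jog '[0,-3,0,24,0,0,0,0,23,0,0.75,0,0,0,0,0.75,0,0,0,0,0.75,0,0,0,0]'; python3 -c "
from h import *
delta(597,-91,87)"
```

```text
time: 5.25
tool_pos: [604.3, -92.3, 102.6]
tcp_rot: [3.133, -0.003, 2.168]
contact_force: [0.2, -0.0, 0.5]
grip_width: 72.4
pos [604.3 -92.3 102.6] yaw 124.2 tool delta [ 5.1 -5.5 15.5] F [ 0.2 -0.   0.5] t 5.25
```

```bash
python3 -m jog '[0.75,0,0,0,0]'; python3 -c "
from h import *
print(get_obs()['joint_positions'].round(3),get_obs()['grip_width'])
delta(597,-91,87)"
```

```text
time: 5.35
tool_pos: [605.2, -92.4, 104.6]
tcp_rot: [3.131, -0.001, 2.168]
contact_force: [0.2, 0.7, -0.1]
grip_width: 64.3
[-0.281  0.638  1.463  0.01   1.035 -0.883] 64.27521181941025
pos [605.2 -92.4 104.6] yaw 124.2 tool delta [ 5.8 -6.2 17.5] F [ 0.2  0.7 -0.1] t 5.35
```

```bash
python3 -m jog '[0.75,3,-3,9,0,0.75,3,-3,9,0]'; python3 -c "
from h import *
delta(597,-91,87);print(get_obs()['grip_width'])"; python3 -m jog '[0.75,0,0,0,0,0.75,0,0,0,0]';  python3 -c "
from h import *
delta(597,-91,87);print(get_obs()['joint_positions'].round(3))"
```

```text
time: 5.55
tool_pos: [598.6, -91.1, 88.8]
tcp_rot: [3.127, 0.004, 2.168]
contact_force: [-1.2, 1.1, 0.4]
grip_width: 48.6
pos [598.6 -91.1  88.8] yaw 124.2 tool delta [ 1.  -1.3  1.8] F [-1.2  1.1  0.4] t 5.55
48.5945752759935
time: 5.75
tool_pos: [596.9, -90.6, 87.0]
tcp_rot: [3.129, 0.001, 2.168]
contact_force: [0.8, -0.5, 0.2]
grip_width: 32.4
pos [596.9 -90.6  87. ] yaw 124.2 tool delta [-0.4 -0.1  0. ] F [ 0.8 -0.5  0.2] t 5.75
[-0.282  0.645  1.508  0.01   0.98  -0.884]
```

```bash
python3 -m jog '[0.75,0,0,0,0,0.75,0,-9,0,8.5,0.75,0.7,-9,0,8.5]'; python3 -c "
from h import *
delta(597,-91,87)
p,d=capture('wrist')
cv2.imwrite('pics/w4.png',p[:,:,::-1])"
```

```text
time: 6.05
tool_pos: [581.9, -98.8, 86.7]
tcp_rot: [3.128, -0.002, 1.864]
contact_force: [1.4, 1.0, 0.1]
grip_width: 22.5
pos [581.9 -98.8  86.7] yaw 106.8 tool delta [ 3.1 16.7 -0.1] F [1.4 1.  0.1] t 6.05
```

View pics/w4.png

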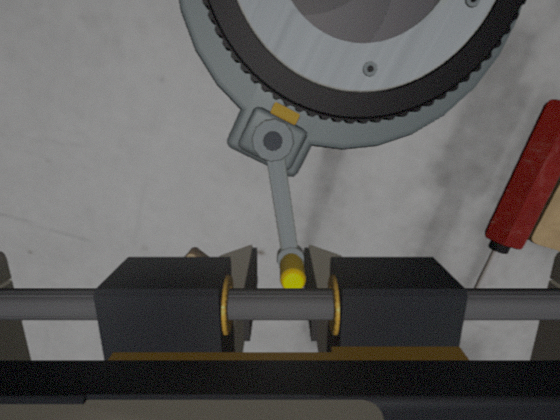

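The pin at (292,278) rests against the trailing finger and the handle follows. I'll carry on along the arc.

```bash
python3 -m jog '[0.75,0.7,-9,0,8.5,0.75,0.7,-9,0,8.5,0.75,0.7,-9,0,8.5,0.75,0.7,-9,0,8.5]'; python3 -c "
from h import *
delta(597,-91,87);d=get_obs()['tool_pos'][:2]-[562.4,-40.2];print(np.hypot(*d),np.degrees(np.arctan2(d[1],d[0])))"
```

```text
time: 6.5
tool_pos: [548.0, -100.2, 87.1]
tcp_rot: [3.125, -0.009, 1.268]
contact_force: [1.3, -2.4, -0.9]
grip_width: 23.0
pos [ 548.  -100.2   87.1] yaw 72.7 tool delta [23.4 44.   1. ] F [ 1.3 -2.4 -0.9] t 6.5
61.724774387932605 -103.51841752755249
```

Radius stays at 61.7 mm, and 37° remain.

```bash
python3 -m jog '[0.75,0.7,-9,0,8.5,0.75,0.7,-9,0,8.5,0.75,0.7,-9,0,8.5,0.75,0.7,-9,0,8]'; python3 -c "
from h import *
delta(597,-91,87);d=get_obs()['tool_pos'][:2]-[562.4,-40.2];print(np.hypot(*d),np.degrees(np.arctan2(d[1],d[0])))
p,d=capture('wrist')
cv2.imwrite('pics/w5.png',p[:,:,::-1])"
```

```text
time: 6.9
tool_pos: [520.6, -82.3, 87.7]
tcp_rot: [3.125, -0.019, 0.675]
contact_force: [1.0, -2.5, -1.2]
grip_width: 22.9
pos [520.6 -82.3  87.7] yaw 38.7 tool delta [54.2 54.5  2.7] F [ 1.  -2.5 -1.2] t 6.9
59.326844983181616 -134.77124383934765
```

View pics/w5.png

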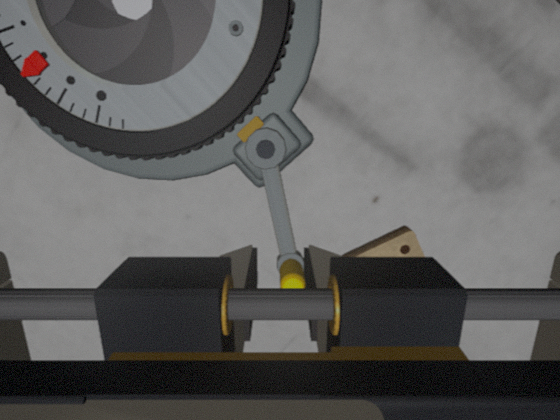

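```bash
python3 -m jog '[0.75,-0.5,-5,0,0,0.75,0,-4,0,0]'; python3 -c "
from h import *
delta(597,-91,87);d=get_obs()['tool_pos'][:2]-[562.4,-40.2];print(np.hypot(*d),np.degrees(np.arctan2(d[1],d[0])))"
```

```text
time: 7.15
tool_pos: [514.3, -75.0, 87.9]
tcp_rot: [3.125, -0.019, 0.677]
contact_force: [0.3, -2.4, 0.1]
grip_width: 22.7
pos [514.3 -75.   87.9] yaw 38.8 tool delta [54.4 64.3  3. ] F [ 0.3 -2.4  0.1] t 7.15
59.412925811971625 -144.12292955731618
```

```bash
python3 -m jog '[0.75,0,0,0,0,0.3,0,3,0,0,0,0,0,-30,0,0,0,0,-45,0,0,0,0,-20,0]'; python3 - <<'E'
from h import *
delta(577.4-40,51,190)
c=calibration("wrist");p,d=capture("wrist");cv2.imwrite("pics/w6.png",p[:,:,::-1]);np.save("pics/w6c.npy",c,allow_pickle=True)
E
```

```text
time: 7.65
tool_pos: [512.5, -76.3, 182.2]
tcp_rot: [3.134, -0.014, 0.687]
contact_force: [0.7, -1.6, -0.1]
grip_width: 50.8
pos [512.5 -76.3 182.2] yaw 39.4 tool delta [100.1 -82.5  -7.1] F [ 0.7 -1.6 -0.1] t 7.65
```

View pics/w6.png

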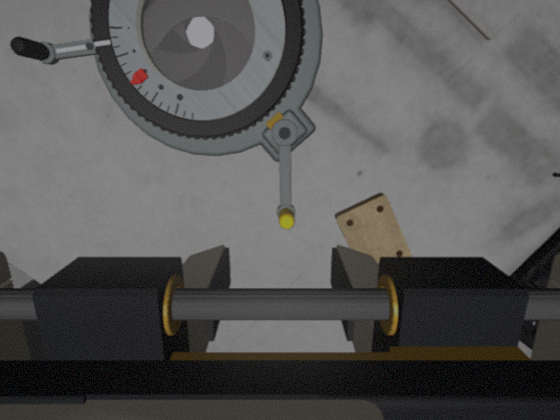

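```bash
python3 - <<'E'
from h import *
c=np.load("pics/w6c.npy",allow_pickle=True).item()
h=back(c,285,131,60);p=back(c,287.5,219,80);l=back(c,19,46,74);t=back(c,131,82,51)
print(h,p,l,t);d=(p-h)[:2];b=np.degrees(np.arctan2(d[1],d[0]));print(np.hypot(*d),b,"clamp",np.radians(-55.2-b))
delta(497.5,126.7,180)
E
```

```text
[563.12673979 -40.07605469  60.        ] [517.32069836 -79.81157229  80.        ] [496.10734928 126.47685035  74.        ] [518.92343331  67.51898578  51.        ]
60.639135794729576 -139.05923476623505 clamp 1.4636197548736989
pos [513.4 -76.6 184.2] yaw 39.4 tool delta [ 116.6 -167.2    4.2] F [ 0.6 -0.1  2.6] t 7.7
```

```bash
python3 -m jog '[0.3,23,-33,0,0,0.3,23,-33,0,0,0.3,23,-33,0,0,0.3,23,-33,0,0,0.3,23,-33,0,0]';  python3 -m jog '[0.1,0,0,0,8.5,0.1,0,0,0,8.5,0.1,0,0,0,8.5,0.1,0,0,0,8.5,0.1,0,0,0,8.5]';  python3 -m jog '[0.1,0,0,0,8.5,0.1,0,0,0,8.5,0.1,0,0,0,8.5,0.1,0,0,0,8.5,0.1,0,0,0,6]'; python3 - <<'E'
from h import *
delta(497.3,126.7,130)
E
```

```text
time: 8.2
tool_pos: [499.8, 125.1, 184.7]
tcp_rot: [3.128, -0.019, 0.684]
contact_force: [0.6, -1.1, 0.5]
grip_width: 64.4
time: 8.7
tool_pos: [498.4, 132.2, 182.2]
tcp_rot: [-3.137, -0.019, -0.064]
contact_force: [0.0, -0.5, 0.1]
grip_width: 82.8
time: 9.2
tool_pos: [498.4, 132.6, 179.6]
tcp_rot: [-3.128, -0.007, -0.773]
contact_force: [0.5, 0.5, 0.1]
grip_width: 82.7
pos [498.4 132.6 179.6] yaw -44.3 tool delta [ 2.9  5.7 49.6] F [0.5 0.5 0.1] t 9.2
```

```bash
python3 -m jog '[0.1,3,6,25,0,0.1,0,0,25,0,0.1,0,0,0,0]'; python3 - <<'E'
from h import *
delta(497.3,126.7,85)
c=calibration("wrist");p,d=capture("wrist");cv2.imwrite("pics/w7.png",p[:,:,::-1]);print(proj(c,(497.3,126.7,74)))
E
```

```text
time: 9.5
tool_pos: [497.9, 126.5, 127.9]
tcp_rot: [-3.127, -0.007, -0.773]
contact_force: [-0.5, -0.1, -0.2]
grip_width: 82.5
pos [497.9 126.5 127.9] yaw -44.3 tool delta [-0.9  0.9 42.9] F [-0.5 -0.1 -0.2] t 9.5
(np.float64(283.48304027578484), np.float64(244.15503125133705))
```

View pics/w7.png

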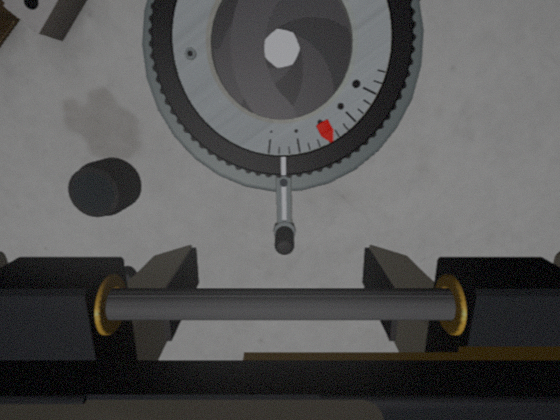

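The lever pin top at (284,243) agrees with the prediction and is centred. I'll go down and narrow the jaws.

```bash
python3 -m jog '[0.1,-1,1,22,0,0.1,0,0,22,0,0.5,0,0,0,0]';python3 -c "
from h import *
delta(497.3,126.7,83)"
```

```text
time: 9.85
tool_pos: [500.9, 127.3, 87.7]
tcp_rot: [-3.12, -0.012, -0.771]
contact_force: [-0.8, 0.2, 1.6]
grip_width: 78.6
pos [500.9 127.3  87.7] yaw -44.2 tool delta [-2.2  3.   4.6] F [-0.8  0.2  1.6] t 9.85
```

```bash
python3 -m jog '[0.75,-2,3,5,0,0.75,0,0,0,0,0.75,0,0,0,0,0.75,0,0,0,0]';python3 -c "
from h import *
delta(497.3,126.7,83)";python3 -m jog '[0.75,0,0,0,0,0.75,0,0,0,0,0.75,0,0,0,0,0.75,0,0,0,0]';python3 -c "
from h import *
delta(497.3,126.7,83)"
```

```text
time: 10.25
tool_pos: [499.6, 126.9, 86.6]
tcp_rot: [-3.116, -0.016, -0.77]
contact_force: [-0.1, -0.0, 0.4]
grip_width: 47.2
pos [499.6 126.9  86.6] yaw -44.1 tool delta [-1.6  1.8  3.5] F [-0.1 -0.   0.4] t 10.25
time: 10.65
tool_pos: [500.3, 127.0, 87.9]
tcp_rot: [-3.114, -0.018, -0.77]
contact_force: [-0.6, -0.3, 0.0]
grip_width: 23.4
pos [500.3 127.   87.9] yaw -44.1 tool delta [-2.1  2.5  4.8] F [-0.6 -0.3  0. ] t 10.65
```

```bash
python3 -m jog '[0.75,-1,10,3,-4.5,0.75,0.6,11,1,-5.9,0.75,0.6,11,0,-5.9,0.75,0.6,11,0,-5.9]';python3 -c "
from h import *
delta(468.8,78.5,85);d=get_obs()['tool_pos'][:2]-[577.4,51];print(np.hypot(*d),np.degrees(np.arctan2(d[1],d[0])))
c=calibration('wrist');p,d=capture('wrist');cv2.imwrite('pics/w8.png',p[:,:,::-1]);np.save('pics/w8c.npy',c,allow_pickle=True)"
```

```text
time: 11.05
tool_pos: [476.8, 92.8, 83.1]
tcp_rot: [-3.12, -0.029, -0.368]
contact_force: [-0.5, 2.3, 1.1]
grip_width: 22.8
pos [476.8  92.8  83.1] yaw -21.1 tool delta [-2.3 16.1 -2.3] F [-0.5  2.3  1.1] t 11.05
108.90405046332293 157.45675675233332
```

View pics/w8.png

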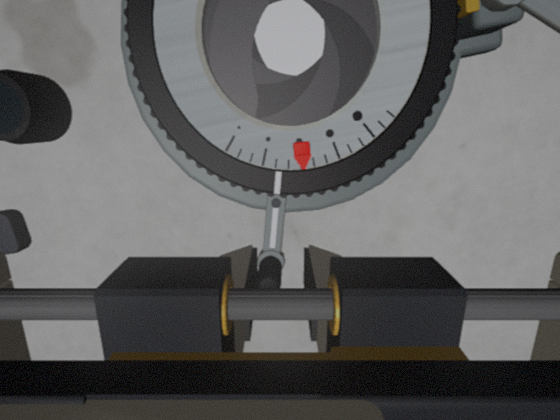

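```bash
python3 - <<'E'
from h import *
p=cv2.imread("pics/w8.png")[100:220,220:360];cv2.imwrite("pics/w8z.png",cv2.resize(p,None,fx=5,fy=5,interpolation=cv2.INTER_CUBIC))
c=np.load("pics/w8c.npy",allow_pickle=True).item()
for a in((278,171),(304,171)):
    w=back(c,*a,51);d=w[:2]-[577.4,51];print(w,np.hypot(*d),np.degrees(np.arctan2(d[1],d[0])))
E
```

```text
[521.66951647  78.41118626  51.        ] 62.106842831514534 153.80961130627776
[517.16963961  66.57020204  51.        ] 62.21034884856652 165.5057318580112
```

View pics/w8z.png

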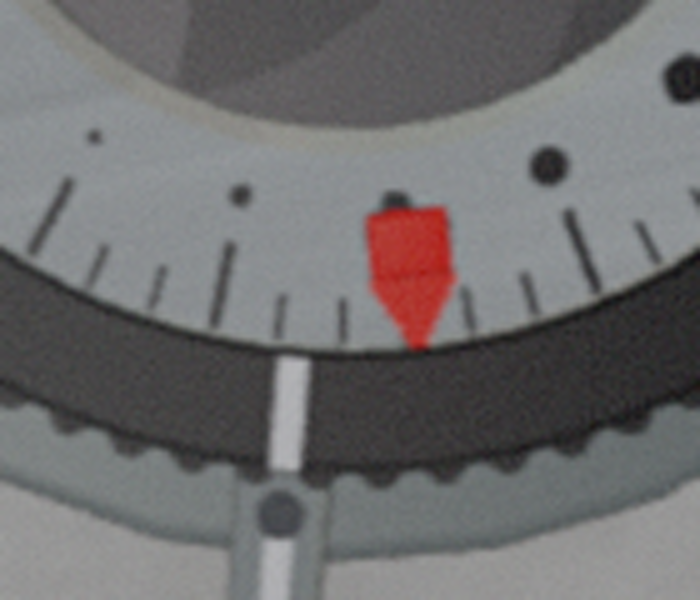

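```bash
python3 -m jog '[0.75,-0.5,11,0,-5.9,0.75,0,9,0,-5]';python3 -c "
from h import *
delta(468.8,78.5,85);d=get_obs()['tool_pos'][:2]-[577.4,51];print(np.hypot(*d),np.degrees(np.arctan2(d[1],d[0])))
c=calibration('wrist');p,d=capture('wrist');cv2.imwrite('pics/w9.png',cv2.resize(p[100:220,220:360,::-1],None,fx=5,fy=5,interpolation=cv2.INTER_CUBIC));np.save('pics/w9c.npy',c,allow_pickle=True)"
```

```text
time: 11.3
tool_pos: [469.9, 73.1, 82.9]
tcp_rot: [-3.126, -0.033, -0.171]
contact_force: [-0.1, 1.4, 0.7]
grip_width: 23.1
pos [469.9  73.1  82.9] yaw -9.8 tool delta [-1.9 -5.2 -2.1] F [-0.1  1.4  0.7] t 11.3
109.729904837202 168.38565883667786
```

View pics/w9.png

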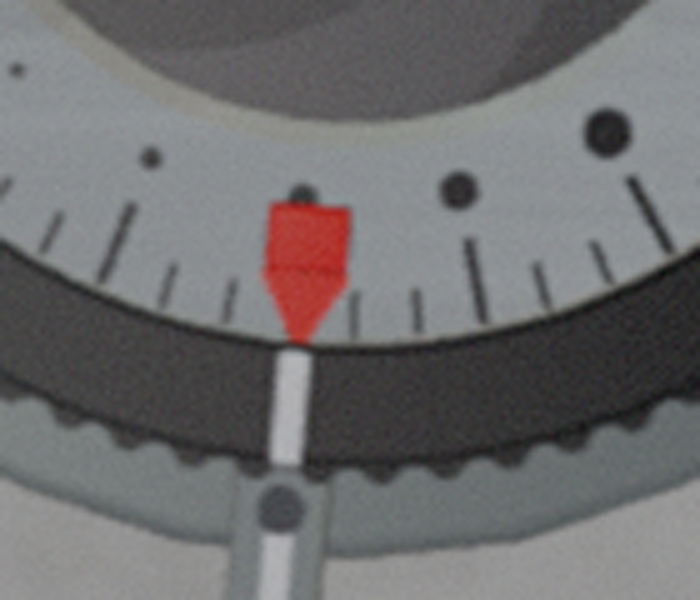

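The white line, at (294,350) in the crop, now meets the marker tip at (300,343), about 0.6 mm short. I'll open the fingers, rise, and check it unloaded.

```bash
python3 -m jog '[0.3,0,0,0,0,0.3,0,0,0,0,0.3,0,0,0,0,0.2,0,0,-25,0]';python3 -m jog '[0.1,0,0,-30,0,0.1,0,0,-20,0,0.1,0,0,0,0]';python3 -c "
from h import *
delta(518,-78,170)
c=calibration('wrist');p,d=capture('wrist');cv2.imwrite('pics/w10.png',p[:,:,::-1]);np.save('pics/w10c.npy',c,allow_pickle=True)"
```

```text
time: 11.75
tool_pos: [467.6, 72.7, 105.8]
tcp_rot: [-3.128, -0.027, -0.177]
contact_force: [-0.5, -0.1, 0.7]
grip_width: 50.2
time: 12.05
tool_pos: [467.3, 73.4, 159.2]
tcp_rot: [-3.127, -0.03, -0.18]
contact_force: [0.8, -0.4, -0.1]
grip_width: 74.3
pos [467.3  73.4 159.2] yaw -10.3 tool delta [ 77.3 139.7 -10.5] F [ 0.8 -0.4 -0.1] t 12.05
```

View pics/w10.png

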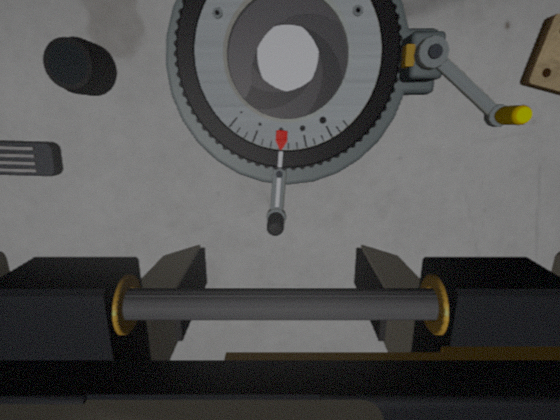

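```bash
python3 -c "
from h import *
c=np.load('pics/w10c.npy',allow_pickle=True).item();print(back(c,519.5,114.5,80),back(c,431,51,60))";python3 -m jog '[0.1,19,35,-2,0,0.1,19,35,-2,0,0.1,19,35,-2,0,0.1,19,35,-2,0,0,0,0,0,-8.5]';python3 -m jog '[0,0,0,0,-8.5,0,0,0,0,-8.5,0,0,0,0,-8.5,0,0,0,0,-8.5,0,0,0,0,-8.5]';python3 -m jog '[0,0,0,0,0]';python3 -c "
from h import *
delta(518,-79,130)
c=calibration('wrist');p,d=capture('wrist');cv2.imwrite('pics/w11.png',p[:,:,::-1]);np.save('pics/w11c.npy',c,allow_pickle=True)"
```

```text
[515.50447584 -77.80456346  80.        ] [562.03394017 -37.12793628  60.        ]
time: 12.6
tool_pos: [515.8, -80.8, 159.8]
tcp_rot: [-3.13, -0.023, -0.028]
contact_force: [-0.6, 0.3, -0.1]
grip_width: 87.0
time: 13.1
tool_pos: [513.2, -81.6, 150.6]
tcp_rot: [-3.137, -0.018, 0.726]
contact_force: [0.5, 0.8, -0.2]
grip_width: 91.9
time: 13.2
tool_pos: [512.6, -81.2, 149.0]
tcp_rot: [-3.135, -0.016, 0.727]
contact_force: [0.4, 0.5, 0.1]
grip_width: 92.0
pos [512.6 -81.2 149. ] yaw 41.7 tool delta [ 5.2  2.1 19.1] F [0.4 0.5 0.1] t 13.2
```

View pics/w11.png

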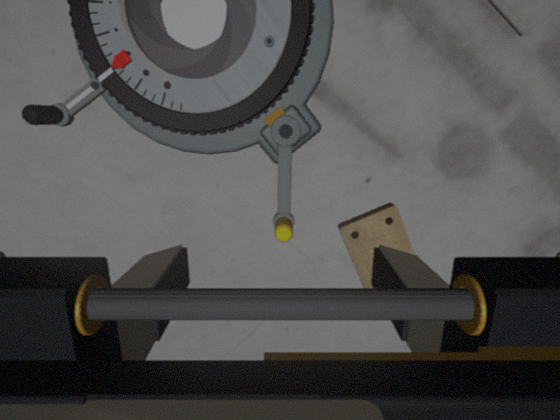

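```bash
python3 -c "
from h import *
c=np.load('pics/w11c.npy',allow_pickle=True).item();q=back(c,284,231,80);print(q,back(c,286,129,60));delta(q[0],q[1],88)"
```

```text
[516.76441424 -79.81210833  80.        ] [563.12127554 -40.05297083  60.        ]
pos [512.5 -81.1 148.9] yaw 41.4 tool delta [ 3.1  2.2 61. ] F [-0.2  0.5 -0.6] t 13.25
```

```bash
python3 -m jog '[0,3,2,20,0,0,0,0,20,0,0,0,0,20,0,0.75,0,0,0,0,0.75,0,0,0,0]';python3 -c "
from h import *
delta(516.8,-79.8,87)"
```

```text
time: 13.75
tool_pos: [516.3, -79.1, 85.0]
tcp_rot: [-3.133, -0.015, 0.702]
contact_force: [-0.7, -0.1, 0.6]
grip_width: 80.4
pos [516.3 -79.1  85. ] yaw 40.2 tool delta [-0.1  0.9 -2. ] F [-0.7 -0.1  0.6] t 13.75
```

```bash
python3 -m jog '[0.75,0,0,-2,0,0.75,0,0,0,0,0.75,0,0,0,0,0.75,0,0,0,0,0.75,0,0,0,0]';python3 -m jog '[0.75,0,0,0,0,0.75,0,0,0,0,0.75,0,0,0,0]';python3 -c "
from h import *
delta(516.8,-79.8,87)"
```

```text
time: 14.25
tool_pos: [517.9, -79.6, 90.2]
tcp_rot: [-3.137, -0.018, 0.699]
contact_force: [0.6, 0.4, 1.0]
grip_width: 40.5
time: 14.55
tool_pos: [518.0, -79.6, 90.6]
tcp_rot: [-3.138, -0.018, 0.699]
contact_force: [0.2, -0.3, -0.9]
grip_width: 23.4
pos [518.  -79.6  90.6] yaw 40.0 tool delta [-1.1 -0.6  3.6] F [ 0.2 -0.3 -0.9] t 14.55
```

Now the closing arc, the reverse of the opening one.

```bash
python3 -m jog '[0.75,0,9,2,-8.5,0.75,0.5,9,1,-8.5,0.75,0.7,9,0,-8.5,0.75,0.7,9,0,-8.5]';python3 -c "
from h import *
delta(597,-91,87);d=get_obs()['tool_pos'][:2]-[562.4,-40.2];print(np.hypot(*d),np.degrees(np.arctan2(d[1],d[0])))"; python3 -m jog '[0.75,0.7,9,0,-8.5,0.75,0.7,9,0,-8.5,0.75,0.7,9,0,-8.5]';python3 -c "
from h import *
delta(597,-91,87);d=get_obs()['tool_pos'][:2]-[562.4,-40.2];print(np.hypot(*d),np.degrees(np.arctan2(d[1],d[0])))
p,d=capture('wrist');cv2.imwrite('pics/w12.png',p[:,:,::-1])"
```

```text
time: 14.95
tool_pos: [545.6, -98.3, 87.1]
tcp_rot: [3.141, -0.018, 1.303]
contact_force: [-1.5, 0.9, 0.3]
grip_width: 23.1
pos [545.6 -98.3  87.1] yaw 74.7 tool delta [20.6 47.7  0.5] F [-1.5  0.9  0.3] t 14.95
60.45344645687511 -106.1600037937627
time: 15.25
tool_pos: [571.5, -99.6, 86.5]
tcp_rot: [3.137, -0.018, 1.753]
contact_force: [-1.3, 0.4, 0.5]
grip_width: 22.5
pos [571.5 -99.6  86.5] yaw 100.4 tool delta [ 3.8 26.7 -0.3] F [-1.3  0.4  0.5] t 15.25
60.04265875584565 -81.32180545244299
```

View pics/w12.png

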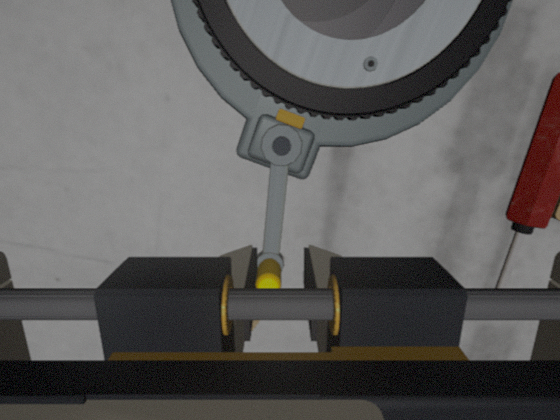

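```bash
python3 -m jog '[0.75,0.3,9,0,-8.5,0.75,0.3,9,0,-8.5,0.75,0.3,8,0,-8]';python3 -c "
from h import *
delta(597,-91,87);d=get_obs()['tool_pos'][:2]-[562.4,-40.2];print(np.hypot(*d),np.degrees(np.arctan2(d[1],d[0])))"; python3 -m jog '[0.75,0,4,0,0]';python3 -c "
from h import *
delta(597,-91,87);d=get_obs()['tool_pos'][:2]-[562.4,-40.2];print(np.hypot(*d),np.degrees(np.arctan2(d[1],d[0])))"
```

```text
time: 15.6
tool_pos: [595.2, -90.3, 85.9]
tcp_rot: [3.133, -0.017, 2.19]
contact_force: [-2.0, -0.2, 1.3]
grip_width: 23.0
pos [595.2 -90.3  85.9] yaw 125.5 tool delta [-1.6  1.1 -1.2] F [-2.  -0.2  1.3] t 15.6
59.873528729531046 -56.78404200624757
time: 15.7
tool_pos: [598.5, -88.1, 85.8]
tcp_rot: [3.133, -0.017, 2.189]
contact_force: [-0.9, -1.2, 0.6]
grip_width: 23.0
pos [598.5 -88.1  85.8] yaw 125.4 tool delta [-1.5 -2.9 -1.3] F [-0.9 -1.2  0.6] t 15.7
59.968464481214994 -52.95123982028078
```

```bash
python3 -m jog '[0.75,0,2,0,0]'; python3 -m jog '[0.75,0,1.5,0,0]';python3 -c "
from h import *
delta(597,-91,87);d=get_obs()['tool_pos'][:2]-[562.4,-40.2];print(np.hypot(*d),np.degrees(np.arctan2(d[1],d[0])))
c=calibration('wrist');p,d=capture('wrist');cv2.imwrite('pics/w13.png',p[:,:,::-1])"
```

```text
time: 15.8
tool_pos: [600.1, -87.0, 85.7]
tcp_rot: [3.134, -0.017, 2.184]
contact_force: [-1.2, -2.1, 0.0]
grip_width: 22.8
time: 15.9
tool_pos: [600.7, -86.7, 85.6]
tcp_rot: [3.136, -0.017, 2.181]
contact_force: [-4.6, -6.3, 2.3]
grip_width: 22.6
pos [600.7 -86.7  85.6] yaw 125.0 tool delta [-1.4 -5.5 -1.5] F [-4.6 -6.3  2.3] t 15.9
60.261528897915305 -50.52392759803741
```

View pics/w13.png

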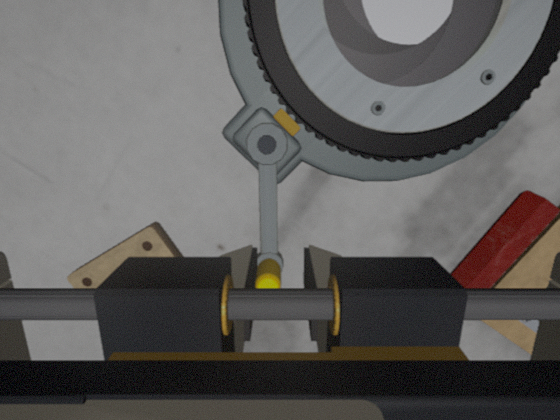

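The force rose to about 8 N, so the handle is at its stop. I'll release, rise and check.

```bash
python3 -m jog '[0.5,0,-3,0,0,0.3,0,0,0,0,0,0,0,0,0,0,0,0,-25,0,0,0,0,-40,0]';python3 -m jog '[0,0,0,-40,0,0,40,0,-20,0,0,30,0,-10,0,0,0,0,0,0]';python3 -c "
from h import *
delta(520,-60,230)
c=calibration('wrist');p,d=capture('wrist');cv2.imwrite('pics/w14.png',p[:,:,::-1]);np.save('pics/w14c.npy',c,allow_pickle=True)
p,d=capture('top');cv2.imwrite('pics/top1.png',cv2.resize(p[160:260,235:435,::-1],None,fx=4,fy=4,interpolation=cv2.INTER_CUBIC))"
```

```text
time: 16.45
tool_pos: [595.0, -88.3, 146.2]
tcp_rot: [-3.141, -0.027, 2.172]
contact_force: [1.3, -0.9, 1.0]
grip_width: 58.4
time: 16.85
tool_pos: [558.1, -31.1, 226.2]
tcp_rot: [3.133, -0.02, 2.167]
contact_force: [-0.1, -0.6, 0.3]
grip_width: 89.3
pos [558.1 -31.1 226.2] yaw 124.2 tool delta [ -2.5 -47.7  -4.2] F [-0.1 -0.6  0.3] t 16.85
```

View pics/w14.png

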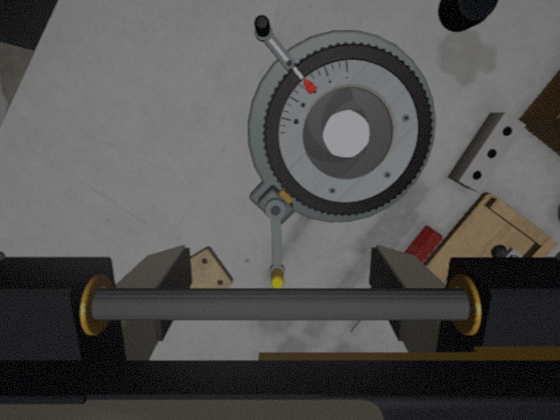

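```bash
python3 -c "
from h import *
p=cv2.imread('pics/w14.png')
cv2.imwrite('pics/w14z.png',cv2.resize(p[50:130,260:370],None,fx=7,fy=7,interpolation=cv2.INTER_CUBIC))
c=np.load('pics/w14c.npy',allow_pickle=True).item()
h=back(c,276,210,60);q=back(c,277.5,282,80);print(h,q,'clamp',-55.2-np.degrees(np.arctan2(q[1]-h[1],q[0]-h[0])))"
```

```text
[562.11311731 -39.28679948  60.        ] [597.4861998  -89.21822886  80.        ] clamp -0.5150236271978343
```

View pics/w14z.png

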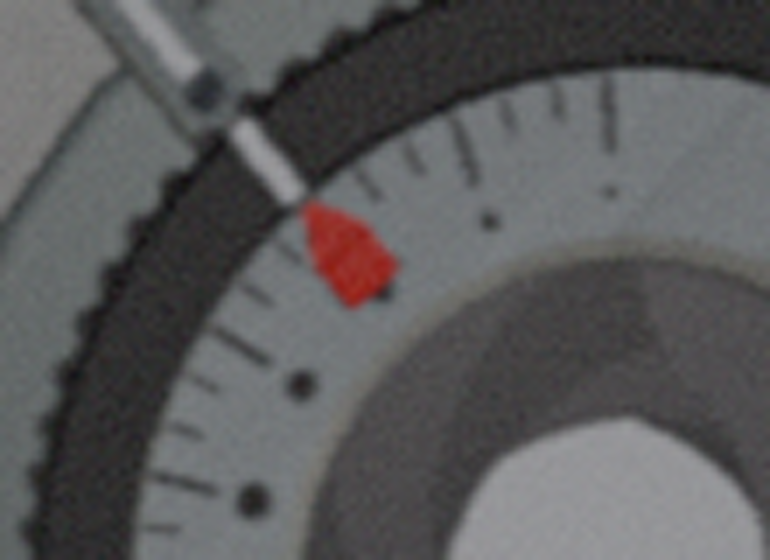

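View pics/top1.png

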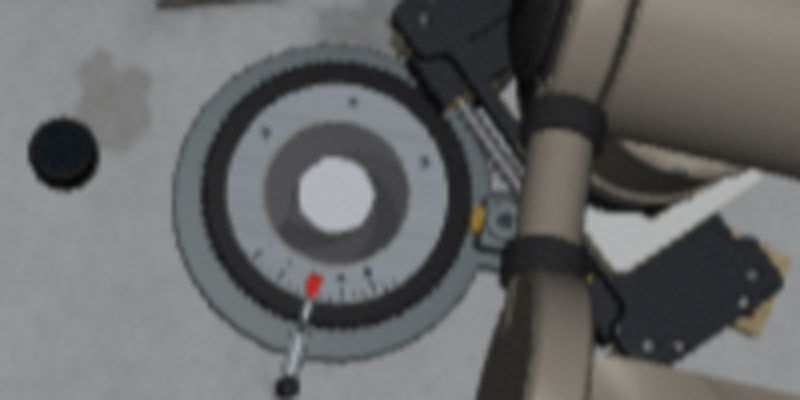

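```bash
python3 -m jog '[0,0,0,0,0,0,0,0,0,0]'; python3 -c "
from plant import *
print(close_job())"
```

```text
time: 17.15
tool_pos: [559.3, -34.2, 223.0]
tcp_rot: [3.136, -0.022, 2.165]
contact_force: [0.0, -0.2, -1.4]
grip_width: 91.8
the job is handed in; nothing more can be done
None
```

The iris is set to the red marker and clamped, and I handed the job in at about 17 s; it reported no verdict.

- **What I did:** I put the open fingers around each pin and pushed without gripping it. I swung the clamp handle open to about 1.46 rad. Then I pushed the lever pin about 29° round until the white line met the marker tip, and swung the handle back until the force rose to about 8 N at its closed stop.
- **Setting:** With the fingers still at the lever, the line was about 0.6 mm from the marker tip. A wrist view after clamping still shows the line pointing at the tip.
- **Clamp:** The handle measures within about 0.01 rad of where it stood closed at the start.
- **Surroundings:** The stand, marker and loupe are where they were in the top view. The arm hid most of the plywood plate in that last view and the hex keys were outside the crop, so I did not measure those two again. The tool passed well above both.
- **Robot:** The gripper was clear of everything, with the tool point about 223 mm up, when I handed in.

No check failed. One thing behaved unexpectedly: the arm crept a few millimetres during rows that commanded no movement, and I corrected for it as I went.

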